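# Clamp the griddle and hold the surface thermometer on its mark

## Task

Swing the red cam lever on the hob fully over to lock the griddle plate in place. Then take the yellow surface thermometer out of its wooden stand and hold it upright with its copper tip inside the white ring on the griddle, pressed lightly so that the spring tip goes in about halfway, and finish while still holding it there. Do not push the griddle about, drop the thermometer, or disturb the saucepan or the spice jar.

Things in the scene. Friction and masses are not known exactly. Their poses are not given: they have to be found in the camera images.
- hob: Steel two-burner hob, 300 (x) by 500 (y) mm, fixed to the worktop. Origin: centre of its underside, z up. Steel plate 8 mm thick, black grates end 45 mm above the worktop. The griddle lies on its +y half, the saucepan on its -y half. A steel fence (60 mm high) stands on the griddle's -y side, the clamp with the red lever on its +y side.
- cam_lever (a joint): Angle of the red cam lever about its vertical pivot: 0 = open, pointing to the hob's +y; grows clockwise seen from above to 1.4 rad (end stop) = locked, nearly along the hob's +x. Starts at 0 to 0.25 and stays where it is left; about 2 N at the post moves it. It drives a rubber jaw 6 mm towards the hob's -y, which may shift the griddle a few mm.
- lever_pivot (a point): On the lever's pivot axis, 101 mm above the worktop (level with the top of the lever's post), at (-30, 225) mm in the hob's frame. The dark pivot hub is 17 mm in radius and its top is 83 mm above the worktop.
- lever_post (a point): Top centre of the red upright post (18 mm diameter) near the lever's end, 80 mm from the pivot axis, top 101 mm above the worktop. It stands free from 77 mm up; the red lever bar under it (16 mm wide, ends 90 mm from the pivot) spans 65 to 77 mm above the worktop. Can be pushed sideways with closed fingers.
- griddle: Loose black griddle plate, 200 (x) by 190 (y) mm, 0.9 kg, lying on the hob's grates. Origin: centre of its underside; the flat cooking face is 8 mm above that (53 mm above the worktop) and a rim 8 mm wide rises to 16 mm.
- spot (a point): The marked spot on the griddle's cooking face: centre of the white ring (inner diameter 30 mm, outer 36 mm) with a small white dot, at (30, -25) mm in the griddle's frame, 53 mm above the worktop.
- stand: Wooden block 70 x 70 x 70 mm, fixed to the worktop, with a blind hole 28 mm wide in the middle of its top that holds the thermometer. Origin: centre of its underside. It stands to the right (-y) of the hob; its place may be swapped with the spice jar's.
- probe: Yellow thermometer, loose, 0.1 to 0.19 kg, upright in the stand. Origin: on its axis, underside of the round black collar (42 mm diameter, 6 mm thick) that rests on the stand's top; z up along the handle. Square handle 24 x 24 mm, sides along x and y, from 6 to 90 mm above the origin. Below: 19 mm barrel to -30 mm, then spring tip to -55 mm. Lift 60 mm to clear the stand.
- probe_tip (a point): Centre of the lower face of the copper contact tip (12 mm diameter), on the thermometer's axis, 55 mm below the thermometer's origin when the spring is relaxed.
- tip_plunger (a joint): How far the spring tip is pressed into the thermometer (m): 0 relaxed, 0.012 fully in. Stiffness 450 N/m: halfway in is 6 mm and about 2.7 N.
- saucepan: Steel saucepan with two small loop handles, 150 mm wide and 80 mm high, on the other burner of the hob (base 45 mm above the worktop). Origin: centre of its underside. Leave alone.
- spice_jar: Glass jar with green cap, 52 mm diameter, 85 mm high, standing near the stand. Origin: centre of its underside. Leave alone.
Mind the look-alikes: they are no part of the job. There is more than one size of the stand; the job needs the smaller. What is shaped like the probe but green is not meant.

How it is judged:
On the way, in this order (a step that is already met when the one before it is completed fails the run):
1. the cam lever is swung over to the locked end (value of joint cam_lever above 1.2 rad and z of probe in the frame of stand below 0.09 m), for 0.2 s.
2. the thermometer is lifted clear of its stand (z of probe in the frame of stand above 0.115 m and contact force between the fingers and probe above 1 N), for 0.1 s.
3. the tip presses lightly inside the ring, the thermometer upright (horizontal distance between probe_tip and spot below 0.011 m and value of joint tip_plunger between 0.002 and 0.0105 m and contact force between probe and griddle between 0.6 and 7 N and angle between probe's own z axis and vertical below 0.14 rad and contact force between the fingers and probe above 1 N), for 0.3 s.
At the end, for the whole second after the job is handed in: Gripper still holds the thermometer, still and upright within 8 degrees; tip within 11 mm of the ring centre, spring tip in by 2 to 10.5 of 12 mm, 0.6 to 7 N on the griddle; only fingers and griddle touch it, the arm does not touch the griddle, lever locked (over 1.2 rad) (all of step 3 and value of joint cam_lever above 1.2 rad and contact force between probe and stand below 0.1 N and contact force between probe and hob below 0.1 N and linear speed of probe below 0.02 m/s and contact force between the arm and griddle below 0.2 N); the arm keeps its last pose, push and grip.
It fails at once if the tip is pressed hard on the griddle (over 15 N) (contact force between probe and griddle above 15 N).
It fails at once if the griddle is pushed about (moved over 20 mm) (distance of griddle from where it was at the start of the episode above 0.02 m).
It fails at once if the thermometer is dropped or laid down (tilted over 50 degrees) (angle between probe's own z axis and vertical above 0.87 rad).
It fails at once if the saucepan or the spice jar is disturbed (moved over 25 mm) (distance of any of saucepan, spice_jar from where it was at the start of the episode above 0.025 m).
It also fails if it takes over 58 s, if anything falls off the work surface, if the arm or the gripper's body presses on something with over 40 N, if the wrist force passes 120 N, or if a joint passes its speed limit or range.

## Robot

A 6-joint arm with a two-finger parallel gripper is mounted at the origin on the work surface. World frame = base frame: x ahead of the robot, y to its left, z up, the work surface at z = 0. Lengths are in m, angles in rad, forces in N, time in s.
With the tool pointing down it reaches from about 0.25 to 0.725 m from the base axis. Payload 4 kg.
Tool frame: the origin (TCP) lies on the centre line of the jaws, within the pads' length; the fingertips stand tip_reach ahead of it and the grasp point (between the pads) lies 5 mm behind it (tip_reach is the distance from the TCP to the fingertips, in m); z points along the fingers, y is the direction in which the jaws open and shut (so a half turn about z gives the same grasp; the last joint's range is limited). The gripper opens to 85 mm and grips with 20 to 120 N. Pads are 22 mm wide; open, the fingers measure 114 mm over their backs; the gripper's body (76 mm by 85 mm) begins 54 mm behind the grasp point. The pads swing forward as they close: fully open they stand 13 mm farther back than shut.
Start: joints at [-1.164, 0.241, 0.005, 1.335, 0, 1.571], TCP at [0.198, -0.459, 0.245] pointing down, gripper open.
Joint ranges: [-2.72, 2.72], [-1.05, 1.87], [-1.09, 1.28], [-1.99, 2.15], [-1.42, 1.44], [-3.14, 3.14]. Speed limits (rad/s): [2.79, 2.79, 3.14, 3.14, 3.14, 3.14].

## Interface

Orientations are given as a unit quaternion [x, y, z, w].
In Python, from workcell import * gives the robot as it stands.
- The arm moves only by the tool arm_command, never from a script. Its arguments are lists of equal length, an entry for each row: "translation": the shift along the tool's x, y, z in cm, a list of three; "turn": the turn about the tool's z in rad; "hand": the closure, from 0 (fully open) to 1 (shut). In form: {"translation": [[x, y, z], ...], "turn": [turn, ...], "hand": [hand, ...]}. A call has 1 to 5 rows; each row is the pose to reach, as a shift and turn from the pose commanded when the call began, along the tool's axes at that moment; what a row does not reach only later rows make up. A row lasts 1/12 s, in which the tool goes at most 41.7 mm and 7.16 degrees, less where a joint would pass 70% of its speed; a pose out of reach is approached as far as the arm can. A call with a gripper value outside its range is refused whole. The fingers move at their own pace and stop on an object; the grip force is fixed at half the most. Time passes only in rows, so rows that repeat a pose let the fingers close. It gives the time, the measured TCP pose, the force and the opening at its end, in the units of the state.
- get_obs(): the state, without advancing time (a new reading comes with each control period).
- camera(name): name is "scene" or "top"; returns (picture, depth): 400x640x3 uint8, red, green, blue; 400x640 float32, m along the optical axis (not along the pixel's ray), 0 where there is no reading.
- camera_info(name): a dict with "mtx" (3x3 intrinsics, pixels), "world_to_cam" (4x4, takes a point from world to camera coordinates). Camera axes: x right, y down, z forward; pixel columns grow to the right and rows downward; lengths in m; the calibration is good to about 2 mm. A picture is of the moment at which its call begins. camera_info takes no time and is no camera call.
- job_done(): hands the job in, once; it reports no verdict.
Trained networks look in the newest picture that a camera, given by its name, has taken for a name from the list of things; names that differ only in an ending like _2 or _b are one class to them, and where a whole thing is asked for, a point or a joint stands for the part that bears it (a point fixed in the world has none). Each returns a list of dicts, best first, with "conf" (0 to 1); they miss things now and then, are a little off and sometimes report something else, mostly with a low value. They report only what shows in the picture. A call takes as long as a camera call. They do not tell look-alikes from the thing itself.
- search_frame(camera, name): "location" ([row, column] in pixels, amid what is visible of it).
- spot_point(camera, name): "location" ([row, column] in pixels: a listed point, or the origin of a listed thing).
The state is a dict: "clock": time; "joint_pos": joint angles; "joint_vel": joint speeds; "tau": joint torques, N m; "eef_pos": TCP position; "tool_rot": TCP orientation; "ft_force": force on the tool from outside, world axes, zero at the start; "ft_torque": the same for the moment, N m; "grip_width": finger opening in m.
Only numpy, scipy, OpenCV 4.12 (cv2) and the standard library are available. Lean on these libraries where they do the work, as an engineer would, in place of code of your own. Each camera call takes 0.05 s, during which the arm holds its last target. There are 200 camera calls.

## Working session

There is one attempt and no reset: what is moved stays moved. The work goes in short steps, Python scripts to look and compute and a tool call to move; the robot and the scene stay as the last step left them, time stands still between calls to the robot, and variables do not carry over. Pictures are saved under pics/ and viewed, about 8 in all and at most 12, crops included, and the job is handed in when it is done.

Besides the shell and the picture viewer there is one more tool, called after "Call:" by a JSON object that holds its "op" and its "data", one argument or row to a line. arm_command: Moves the arm, as the interface text tells. Its arguments: {"type":"object","properties":{"translation":{"type":"array","items":{"type":"array","items":{"type":"number"}}},"turn":{"type":"array","items":{"type":"number"}},"hand":{"type":"array","items":{"type":"number"}}},"required":["translation","turn","hand"]}

```bash
mkdir -p pics; ls; cat > h.py <<'E'
from workcell import *
import numpy as np, cv2
def unproj(cam,row,col,z):
    "pixel -> world point on plane of height z"
    i=camera_info(cam);K=np.array(i["mtx"]);T=np.linalg.inv(np.array(i["world_to_cam"]))
    d=T[:3,:3]@np.linalg.solve(K,[col,row,1.0]);o=T[:3,3]
    return o+d*(z-o[2])/d[2]
def cloud(cam,depth):
    i=camera_info(cam);K=np.array(i["mtx"]);T=np.linalg.inv(np.array(i["world_to_cam"]))
    v,u=np.mgrid[:depth.shape[0],:depth.shape[1]]
    p=np.stack([u,v,np.ones_like(u)],-1)@np.linalg.inv(K).T*depth[...,None]
    return p@T[:3,:3].T+T[:3,3]
E
python3 - <<'E'
from h import *
o=get_obs();print({k:np.round(v,3).tolist() for k,v in o.items()})
for c in("scene","top"):
    im,d=camera(c);cv2.imwrite(f"pics/{c}0.png",im[...,::-1]);np.savez(f"{c}0.npz",im=im,d=d)
    i=camera_info(c);print(c,np.linalg.inv(np.array(i["world_to_cam"])).round(3).tolist(),np.round(i["mtx"],1).tolist())
Z={"lever_pivot":.101,"lever_post":.101,"spot":.053,"probe":.07,"stand":0,"griddle":.045,"hob":0,"spice_jar":0,"saucepan":.045}
for n,z in Z.items():
    for c in("scene","top"):
        for r in spot_point(c,n)[:3]:
            print(n,c,np.round(r["location"]),round(r["conf"],2),unproj(c,*r["location"],z).round(3))
E
```

```text
pics
{'clock': 0.0, 'joint_pos': [-1.164, 0.241, 0.004, 1.335, -0.0, 1.571], 'joint_vel': [0.001, -0.0, 0.0, 0.0, 0.001, -0.001], 'tau': [-0.002, -37.231, 25.241, 0.017, -0.0, -0.0], 'eef_pos': [0.198, -0.459, 0.244], 'tool_rot': [0.979, 0.202, -0.0, -0.001], 'ft_force': [0.608, -0.195, -0.22], 'ft_torque': [-0.011, 0.029, -0.017], 'grip_width': 0.086}
scene [[-0.636, 0.653, -0.411, 1.184], [0.772, 0.539, -0.337, 0.436], [0.001, -0.531, -0.847, 1.357], [0.0, 0.0, 0.0, 1.0]] [[455.2, 0.0, 325.3], [0.0, 455.2, 199.0], [0.0, 0.0, 1.0]]
top [[0.017, -0.989, 0.145, 0.386], [-1.0, -0.018, -0.005, -0.069], [0.007, -0.145, -0.989, 1.228], [0.0, 0.0, 0.0, 1.0]] [[443.0, 0.0, 318.0], [0.0, 443.0, 193.5], [0.0, 0.0, 1.0]]
lever_pivot scene [240. 421.] 0.83 [0.502 0.257 0.101]
lever_pivot top [207. 189.] 0.68 [0.51  0.253 0.101]
lever_pivot top [182. 329.] 0.48 [ 0.58  -0.104  0.101]
lever_post top [205. 157.] 0.58 [0.512 0.335 0.101]
spot scene [243. 359.] 0.69 [0.611 0.104 0.053]
spot top [194. 280.] 0.68 [0.554 0.027 0.053]
spot top [179. 251.] 0.65 [0.592 0.106 0.053]
probe scene [180. 237.] 0.58 [ 0.694 -0.357  0.07 ]
probe scene [159. 262.] 0.54 [ 0.572 -0.354  0.07 ]
probe top [150. 425.] 0.51 [ 0.679 -0.36   0.07 ]
probe top [190. 428.] 0.49 [ 0.571 -0.366  0.07 ]
stand scene [171. 260.] 0.87 [ 0.585 -0.363  0.   ]
stand scene [151. 234.] 0.86 [ 0.579 -0.505  0.   ]
stand top [193. 423.] 0.78 [ 0.572 -0.369  0.   ]
stand top [193. 476.] 0.55 [ 0.574 -0.518  0.   ]
griddle scene [239. 373.] 0.88 [0.568 0.13  0.045]
griddle top [188. 245.] 0.62 [0.569 0.122 0.045]
hob scene [227. 350.] 0.85 [0.56  0.032 0.   ]
hob top [206. 156.] 0.74 [0.521 0.373 0.   ]
hob top [194. 278.] 0.67 [0.561 0.036 0.   ]
spice_jar scene [149. 286.] 0.76 [ 0.45 -0.36  0.  ]
spice_jar top [237. 414.] 0.56 [ 0.447 -0.344  0.   ]
saucepan scene [203. 319.] 0.97 [ 0.575 -0.092  0.045]
saucepan top [182. 328.] 0.75 [ 0.591 -0.101  0.045]
```

View pics/top0.png

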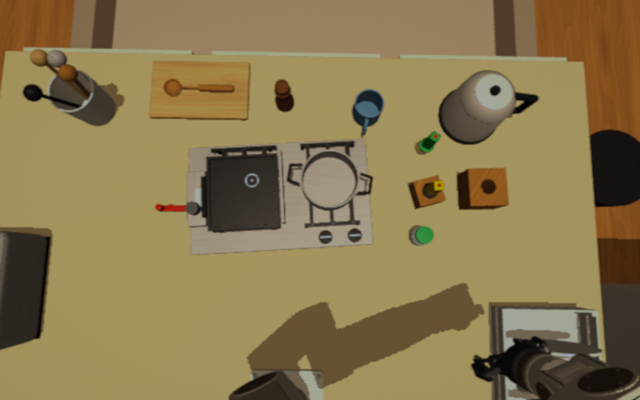

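View pics/scene0.png

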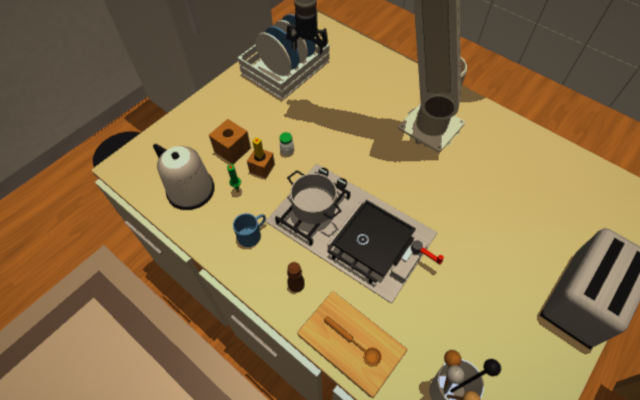

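Top view: red lever at (208,172) pointing +y, the ring at (181,252), the yellow probe in the small stand at (190,430), the jar at (235,423). The big empty stand at (187,485) and the green probe at (143,430) are look-alikes. Next I'll refine these positions with colour masks and depth.

```bash
cat > m.py <<'E'
from h import *
def meas(tag):
    for c in("top","scene"):
        f=np.load(f"{c}{tag}.npz");im,d=f["im"],f["d"];P=cloud(c,d);h=cv2.cvtColor(im,cv2.COLOR_RGB2HSV).astype(int)
        H,S,V=h[...,0],h[...,1],h[...,2]
        x,y,z=P[...,0],P[...,1],P[...,2]
        red=((H<6)|(H>174))&(S>180)&(V>90)&(y>.2)&(x>.35)&(x<.7)
        yel=(H>20)&(H<33)&(S>200)&(V>90)&(x>.5)&(x<.65)&(y<-.3)&(y>-.45)&(z>.06)
        ring=(S<60)&(V>110)&(abs(z-.053)<.012)&(x>.53)&(x<.66)&(y>.04)&(y<.17)
        st=(abs(z-.07)<.006)&(x>.5)&(x<.65)&(y<-.3)&(y>-.42)
        jar=(H>50)&(H<75)&(S>120)&(abs(x-.45)<.05)&(y<-.28)&(y>-.42)
        for n,m in dict(red=red,yel=yel,ring=ring,stand=st,jar=jar).items():
            q=P[m]
            if len(q)<3: print(c,n,len(q));continue
            print(c,n,len(q),"mean",q.mean(0).round(4),"min",q.min(0).round(3),"max",q.max(0).round(3))
            if n=="red" : 
                t=q[q[:,2]>.09]; print("   post top",len(t),t.mean(0).round(4) if len(t) else "")
            if n=="yel":
                t=q[q[:,2]>q[:,2].max()-.006]; print("   top",len(t),t.mean(0).round(4), t.min(0).round(3),t.max(0).round(3))
                print("   rect",cv2.minAreaRect(t[:,:2].astype(np.float32)*1000))
            if n in("stand",): print("   rect",cv2.minAreaRect(q[:,:2].astype(np.float32)*1000))
            if n=="ring":
                e=cv2.fitEllipse(np.argwhere(m)[:,::-1].astype(np.float32)); r=np.argwhere(m)
                b=(r.min(0)+r.max(0))/2;print("   bbox centre",unproj(c,*b,.053).round(4), b)
if __name__=="__main__":
    import sys; meas(sys.argv[1])
    f=np.load("top0.npz");P=cloud("top",f["d"])
    m=(abs(P[...,2]-.061)<.003)&(P[...,0]>.45)&(P[...,0]<.7)&(P[...,1]>.0)&(P[...,1]<.24)
    print("griddle rim",cv2.minAreaRect(P[m][:,:2].astype(np.float32)*1000),m.sum())
    a=cv2.resize(f["im"][120:270,140:300],None,fx=5,fy=5*.8,interpolation=cv2.INTER_NEAREST)
E
python3 m.py 0
python3 - <<'E'
from h import *
f=np.load("top0.npz")
cv2.imwrite("pics/crop1.png",np.hstack([cv2.resize(f["im"][y:y+100,x:x+80],None,fx=5,fy=5,interpolation=cv2.INTER_CUBIC)[...,::-1] for y,x in((150,400),(160,150))]))
E
```

```text
top red 131 mean [0.509  0.3062 0.0809] min [0.503 0.273 0.071] max [0.515 0.339 0.104]
   post top 25 [0.5088 0.3324 0.0986]
top yel 83 mean [ 0.5673 -0.3685  0.158 ] min [ 0.556 -0.396  0.071] max [ 0.597 -0.357  0.165]
   top 46 [ 0.5678 -0.3673  0.1609] [ 0.557 -0.38   0.159] [ 0.578 -0.358  0.165]
   rect ((568.0535888671875, -368.2658386230469), (20.20780372619629, 21.928743362426758), 3.2555415630340576)
top ring 55 mean [0.5918 0.1047 0.053 ] min [0.574 0.086 0.049] max [0.608 0.122 0.059]
   bbox centre [0.5909 0.1044 0.053 ] [180.  251.5]
top stand 484 mean [ 0.5665 -0.363   0.0701] min [ 0.526 -0.411  0.064] max [ 0.611 -0.326  0.076]
   rect ((568.9281616210938, -367.39971923828125), (70.72130584716797, 70.92378234863281), 16.985881805419922)
top jar 227 mean [ 0.4508 -0.3497  0.0847] min [ 0.431 -0.372  0.079] max [ 0.47  -0.328  0.091]
scene red 96 mean [0.515  0.3074 0.082 ] min [0.507 0.272 0.07 ] max [0.522 0.342 0.108]
   post top 19 [0.5156 0.336  0.102 ]
scene yel 35 mean [ 0.5733 -0.3667  0.1585] min [ 0.559 -0.378  0.149] max [ 0.583 -0.355  0.163]
   top 26 [ 0.5725 -0.366   0.1604] [ 0.562 -0.378  0.158] [ 0.583 -0.355  0.163]
   rect ((572.5023193359375, -366.7264099121094), (19.482805252075195, 22.360754013061523), 4.947794437408447)
scene ring 43 mean [0.5936 0.1072 0.0545] min [0.577 0.088 0.046] max [0.613 0.123 0.06 ]
   bbox centre [0.5926 0.1057 0.053 ] [239.  362.5]
scene stand 226 mean [ 0.5768 -0.3599  0.0706] min [ 0.529 -0.405  0.064] max [ 0.614 -0.324  0.076]
   rect ((572.025390625, -367.2381286621094), (74.20189666748047, 74.12631225585938), 18.67530059814453)
scene jar 103 mean [ 0.4569 -0.3466  0.0851] min [ 0.431 -0.369  0.072] max [ 0.477 -0.327  0.093]
griddle rim ((563.611083984375, 132.13107299804688), (209.56333923339844, 221.897216796875), 4.386444091796875) 976
```

View pics/crop1.png

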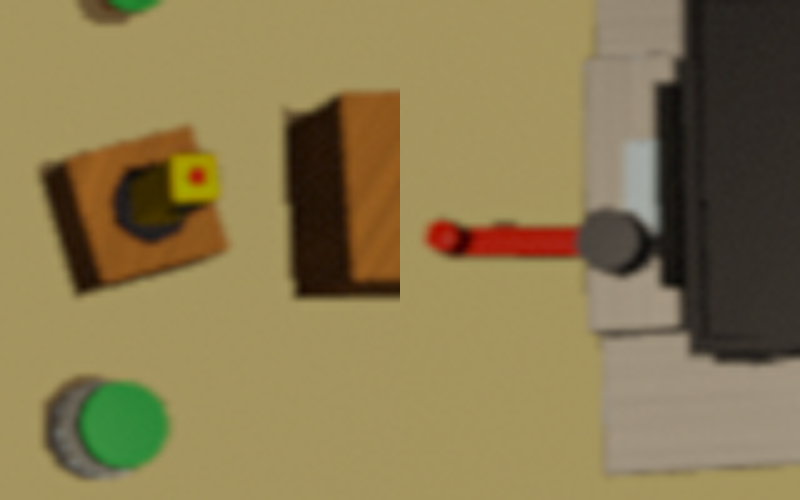

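Crop: the probe handle (centre about (178,433) in the top image) is nearly aligned with world x/y, while the stand is turned about 17°. The hub is at (208,192) and the post at (207,159).

```bash
cat > plan.py <<'E'
from h import *
from scipy.spatial.transform import Rotation as R
def plan(wp, pose=None):
    "wp: list of (x,y,z,yaw_world) -> rows in tool axes (cm) and turn"
    o=get_obs(); p,q=pose or (o["eef_pos"],o["tool_rot"]); M=R.from_quat(q).as_matrix(); y0=np.arctan2(M[1,0],M[0,0])
    for x,y,z,a in wp: print((M.T@(np.array([x,y,z])-p)*100).round(2).tolist(), round(y0-a,3))
    return p,y0
E
python3 - <<'E'
from plan import *
import workcell
print([n for n in dir(workcell) if 'tip' in n.lower()], getattr(workcell,'tip_reach',None))
for c in("top","scene"):
    f=np.load(f"{c}0.npz");P=cloud(c,f["d"]);V=f["im"].max(-1).astype(int)-f["im"].min(-1)
    m=(abs(P[...,2]-.083)<.006)&(abs(P[...,0]-.506)<.035)&(abs(P[...,1]-.255)<.035)&(V<50)
    q=P[m];print(c,"hub",len(q),q.mean(0).round(4),q.min(0).round(3),q.max(0).round(3))
    m=(abs(P[...,2]-.053)<.004)&(P[...,0]>.45)&(P[...,0]<.69)&(P[...,1]>.02)&(P[...,1]<.24)
    print("face",cv2.minAreaRect(P[m][:,:2].astype(np.float32)*1000))
plan([(.478,.335,.245,0.0)])
E
```

```text
['tip_reach'] 0.014
top hub 122 [0.5108 0.254  0.0823] [0.496 0.239 0.077] [0.528 0.267 0.087]
face ((568.5846557617188, 133.4481658935547), (226.30316162109375, 223.54881286621094), 3.5670995712280273)
scene hub 85 [0.5138 0.2553 0.0836] [0.495 0.24  0.077] [0.529 0.271 0.089]
face ((570.6041259765625, 133.26126098632812), (232.25364685058594, 215.3136444091797), 3.125138998031616)
[57.15, -61.85, 0.03] 0.407
```

Call:
{"op": "arm_command", "data": {
  "translation": [
    [2.8,-3.05,0],
    [5.6,-6.1,0],
    [8.4,-9.15,0],
    [11.2,-12.2,0],
    [14.0,-15.2,0]
  ],
  "turn": [0,0,0,0,0],
  "hand": [1,1,1,1,1]
}}

```text
clock: 1.42
eef_pos: [0.2663, -0.2625, 0.2453]
tool_rot: [0.98, 0.201, 0.0, 0.0]
ft_force: [1.0, -0.1, -0.3]
grip_width: 0.0258
```

Call:
{"op": "arm_command", "data": {
  "translation": [
    [2.8,-3.05,0],
    [5.6,-6.1,0],
    [8.4,-9.15,0],
    [11.2,-12.2,0],
    [14.0,-15.2,0]
  ],
  "turn": [0,0,0,0,0],
  "hand": [1,1,1,1,1]
}}

```text
clock: 1.83
eef_pos: [0.3348, -0.0673, 0.2457]
tool_rot: [0.979, 0.202, 0.001, 0.0]
ft_force: [1.6, -0.1, 1.0]
grip_width: -0.0
```

Call:
{"op": "arm_command", "data": {
  "translation": [
    [2.8,-3.05,0],
    [5.6,-6.1,0],
    [8.4,-9.15,0],
    [11.2,-12.2,0],
    [14.0,-15.2,0]
  ],
  "turn": [0,0,0,0,0],
  "hand": [1,1,1,1,1]
}}

```text
clock: 2.25
eef_pos: [0.4033, 0.1281, 0.2456]
tool_rot: [0.979, 0.202, 0.001, 0.0]
ft_force: [1.9, -1.1, 0.8]
grip_width: 0.0
```

Call:
{"op": "arm_command", "data": {
  "translation": [
    [2.8,-3.05,0],
    [5.6,-6.1,0],
    [8.4,-9.15,0],
    [11.2,-12.2,0],
    [14.0,-15.2,0]
  ],
  "turn": [0.08,0.16,0.24,0.32,0.4],
  "hand": [1,1,1,1,1]
}}

```text
clock: 2.67
eef_pos: [0.4816, 0.1075, 0.245]
tool_rot: [0.995, 0.089, -0.006, -0.036]
ft_force: [0.4, 0.6, 0.2]
grip_width: -0.0003
```

```bash
python3 -c "
from plan import *
print(plan([(.478,.335,.2,0),(.478,.335,.11,0),(.478,.335,.098,0)]), get_obs()['clock'],get_obs()['grip_width'],get_obs()['ft_force'])"
```

```text
[3.69, -22.07, 6.11] 0.178
[3.74, -21.42, 15.09] 0.178
[3.74, -21.33, 16.28] 0.178
(array([0.48159771, 0.10746479, 0.24501972]), np.float64(0.1777206348413639)) 2.6667 -0.00027897640961235213 [0.36265237 0.55076022 0.22803794]
```

```bash
python3 -c "
from h import *
o=get_obs();print(o['joint_pos'],o['joint_vel'],o['tool_rot'])"
```

```text
[ 0.17675587  0.23107733 -0.01017347  1.33458027  0.07297583  3.14062533] [-5.04661403e-01  1.58335523e-01  1.99613153e-01  6.33579723e-02
  1.36630437e-01  3.35935445e-04] [ 0.99539642  0.08859388 -0.00570821 -0.03611805]
```

j6 hit its limit: yaw = j1 − j6 + π, so I need larger yaw values. I'll back the turn out.

Call:
{"op": "arm_command", "data": {
  "translation": [
    [0,0,0],
    [0,0,0],
    [0,0,0],
    [0,0,0],
    [0,0,0]
  ],
  "turn": [-0.12,-0.24,-0.36,-0.48,-0.6],
  "hand": [1,1,1,1,1]
}}

```text
clock: 3.08
eef_pos: [0.4807, 0.1072, 0.2453]
tool_rot: [0.924, 0.382, 0.005, -0.036]
ft_force: [-1.0, -0.3, -0.2]
grip_width: -0.0003
```

```bash
python3 -c "
from plan import *
print(plan([(.468,.335,.245,1.75)]));o=get_obs();print(o['joint_pos'],o['joint_vel'],o['tool_rot'])"
```

```text
[15.15, -16.98, 1.66] -0.968
(array([0.4806545 , 0.10716768, 0.24529909]), np.float64(0.7824107158035906))
[ 0.17680704  0.22895562 -0.01215918  1.33464505  0.07245006  2.53464792] [ 3.62996880e-03 -5.63869182e-05  6.49227877e-04  1.57604961e-03
 -1.96501321e-03 -1.42518732e+00] [ 0.9236194   0.38158796  0.00530624 -0.03591192]
```

Call:
{"op": "arm_command", "data": {
  "translation": [
    [1.9,-2.12,0.21],
    [3.8,-4.25,0.42],
    [5.7,-6.37,0.62],
    [7.6,-8.5,0.83],
    [9.5,-10.6,1.04]
  ],
  "turn": [-0.12,-0.24,-0.36,-0.48,-0.6],
  "hand": [1,1,1,1,1]
}}

```text
clock: 3.5
eef_pos: [0.4736, 0.2511, 0.2452]
tool_rot: [0.77, 0.637, 0.016, -0.033]
ft_force: [1.1, 0.1, 0.6]
grip_width: 0.0002
```

```bash
python3 -c "
from plan import *
print(plan([(.468,.335,.2,1.75),(.468,.335,.13,1.75),(.468,.335,.098,1.75)]));o=get_obs();print(o['joint_pos'],o['ft_force'])"
```

```text
[7.82, -1.97, 5.1] -0.367
[7.36, -1.76, 12.09] -0.367
[7.15, -1.66, 15.28] -0.367
(array([0.47360579, 0.25110959, 0.24515596]), np.float64(1.3825741381747956))
[0.44915284 0.30028489 0.08279391 1.3383311  0.07108752 2.20770378] [1.0914492  0.14339726 0.57907258]
```

Call:
{"op": "arm_command", "data": {
  "translation": [
    [2.6,-0.7,1.7],
    [5.2,-1.3,3.4],
    [7.8,-2.0,5.1],
    [7.55,-1.85,9.0],
    [7.35,-1.75,12.1]
  ],
  "turn": [-0.12,-0.24,-0.367,-0.367,-0.367],
  "hand": [1,1,1,1,1]
}}

```text
clock: 3.92
eef_pos: [0.4686, 0.3359, 0.1287]
tool_rot: [0.641, 0.767, 0.022, -0.029]
ft_force: [0.3, -0.2, -0.6]
grip_width: 0.0003
```

```bash
cat > lever.py <<'E'
from plan import *
import sys
pv=np.array([.511,.2545]); off=float(sys.argv[1])/1000; a=np.deg2rad(np.array([float(v) for v in sys.argv[2:]]))  # angle from world +y clockwise
wp=[]
for t in a:
    d=np.array([np.sin(t),np.cos(t)]); tan=np.array([np.cos(t),-np.sin(t)])
    p=pv+.08*d-off*tan; wp.append((p[0],p[1],.098,1.75-min(t*1.15/1.35,1.15)))
print(plan(wp),get_obs()['ft_force'])
E
python3 lever.py 26 -8 0 8 16 24
python3 - <<'E'
from h import *
im,d=camera("top");np.savez("top1.npz",im=im,d=d)
ims,_=camera("scene")
cv2.imwrite("pics/a1.png",np.hstack([cv2.resize(im[150:270,120:240],(480,480),interpolation=cv2.INTER_CUBIC),cv2.resize(ims[180:300,360:440],(320,480),interpolation=cv2.INTER_CUBIC)])[...,::-1])
E
```

```text
[-0.89, 0.46, 3.01] -0.121
[-0.65, 1.6, 3.02] -0.002
[-0.57, 2.77, 3.03] 0.117
[-0.65, 3.95, 3.02] 0.236
[-0.9, 5.09, 2.99] 0.355
(array([0.46855865, 0.33585373, 0.12867565]), np.float64(1.7483326154304055)) [ 0.2674557  -0.16310297 -0.56005387]
```

View pics/a1.png

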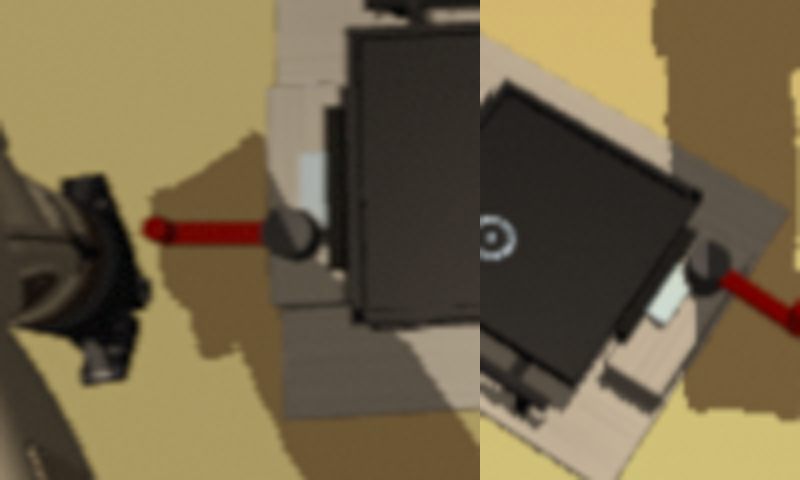

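The gripper (60–150 px) hangs beside the post at (230,157), on its −x side, and the lever is still open. Next I lower and push along the arc.

Call:
{"op": "arm_command", "data": {
  "translation": [
    [-0.4,0,1.5],
    [-0.65,0.4,3.0],
    [-0.65,1.6,3.0],
    [-0.6,2.75,3.0],
    [-0.65,3.95,3.0]
  ],
  "turn": [0,0,0,0.117,0.236],
  "hand": [1,1,1,1,1]
}}

```text
clock: 4.43
eef_pos: [0.5083, 0.336, 0.1008]
tool_rot: [0.73, 0.682, 0.017, -0.032]
ft_force: [-2.1, -1.2, -0.3]
grip_width: 0.0003
```

```bash
python3 lever.py 26 16 24 32 40 48 56
```

```text
[0.23, -0.04, 0.29] -0.01
[0.27, 1.13, 0.27] 0.109
[0.15, 2.3, 0.23] 0.228
[-0.13, 3.44, 0.19] 0.347
[-0.57, 4.52, 0.13] 0.466
[-1.16, 5.54, 0.07] 0.585
(array([0.50834859, 0.33600271, 0.10076401]), np.float64(1.5020492171119932)) [-2.05332497 -1.2051934  -0.29452799]
```

Call:
{"op": "arm_command", "data": {
  "translation": [
    [0.27,1.15,0.2],
    [0.15,2.3,0.2],
    [-0.13,3.45,0.2],
    [-0.57,4.5,0.15],
    [-1.15,5.55,0.1]
  ],
  "turn": [0.11,0.23,0.35,0.465,0.585],
  "hand": [1,1,1,1,1]
}}

```text
clock: 4.85
eef_pos: [0.5633, 0.3218, 0.0987]
tool_rot: [0.896, 0.443, 0.008, -0.036]
ft_force: [-3.2, 0.3, 1.0]
grip_width: -0.0
```

```bash
python3 lever.py 26 56 62 68 74 78 82
```

```text
[-0.12, 0.02, 0.06] -0.001
[-0.17, 0.9, 0.01] 0.089
[-0.32, 1.76, -0.05] 0.178
[-0.55, 2.61, -0.11] 0.267
[-0.76, 3.16, -0.15] 0.317
[-1.0, 3.69, -0.19] 0.317
(array([0.56334241, 0.3218015 , 0.09869866]), np.float64(0.9168266805190077)) [-3.20437067  0.25171075  0.98018838]
```

Call:
{"op": "arm_command", "data": {
  "translation": [
    [-0.17,0.9,0.0],
    [-0.3,1.75,0.0],
    [-0.55,2.6,-0.1],
    [-0.75,3.15,-0.1]
  ],
  "turn": [0.09,0.18,0.26,0.3],
  "hand": [1,1,1,1]
}}

```text
clock: 5.18
eef_pos: [0.5842, 0.2972, 0.0979]
tool_rot: [0.952, 0.305, 0.003, -0.038]
ft_force: [-7.2, 11.0, 2.8]
grip_width: -0.0001
```

```bash
python3 lever.py 26 78 80 83 86; python3 - <<'E'
from h import *
im,d=camera("top");ims,_=camera("scene")
cv2.imwrite("pics/a2.png",np.hstack([cv2.resize(im[150:270,120:240],(480,480),interpolation=cv2.INTER_CUBIC),cv2.resize(ims[180:300,360:440],(320,480),interpolation=cv2.INTER_CUBIC)])[...,::-1])
E
```

```text
[-0.07, 0.03, -0.01] 0.019
[-0.1, 0.32, -0.03] 0.019
[-0.17, 0.76, -0.06] 0.019
[-0.26, 1.19, -0.1] 0.019
(array([0.58418507, 0.29721313, 0.09793533]), np.float64(0.6190142313071484)) [-7.1887479  10.97113678  2.84708916]
```

View pics/a2.png

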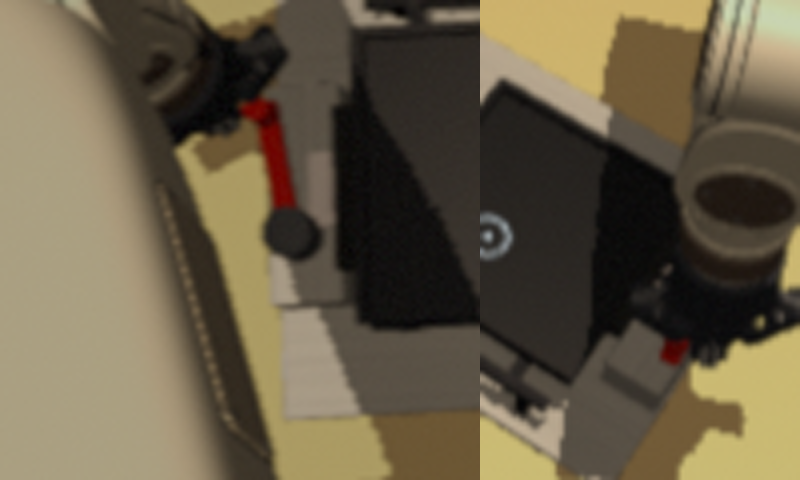

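Lever now points nearly along +x (post (105,262), hub (232,292)) with an 11–13 N reaction. A small extra push will check for the end stop.

Call:
{"op": "arm_command", "data": {
  "translation": [
    [-0.1,0.15,0],
    [-0.1,0.3,0],
    [-0.1,0.3,0]
  ],
  "turn": [0,0,0],
  "hand": [1,1,1]
}}

```text
clock: 5.53
eef_pos: [0.5839, 0.2973, 0.0981]
tool_rot: [0.951, 0.308, 0.004, -0.04]
ft_force: [-4.5, 9.1, 1.5]
grip_width: 0.0
```

Call:
{"op": "arm_command", "data": {
  "translation": [
    [0,-1.5,0],
    [0,-3,-2],
    [0,-3,-6],
    [0,-3,-10],
    [0,-3,-14]
  ],
  "turn": [0,0,0,0,0],
  "hand": [1,1,1,1,1]
}}

```text
clock: 5.95
eef_pos: [0.5687, 0.3081, 0.2398]
tool_rot: [0.951, 0.307, 0.003, -0.036]
ft_force: [1.6, 0.4, 1.2]
grip_width: 0.0002
```

```bash
python3 -c "
from plan import *
print(plan([(.45,.05,.25,1.2),(.5,-.367,.25,1.63),(.57,-.367,.25,1.63)]));o=get_obs();print(o['joint_pos'],o['ft_force'],o['tool_rot'])"
```

```text
[-24.66, 13.88, -2.63] -0.577
[-44.94, 50.54, -5.65] -1.007
[-39.26, 54.62, -5.76] -1.007
(array([0.56867404, 0.30805087, 0.23978647]), np.float64(0.62336669575449))
[0.46500492 0.53165861 0.41915552 1.44158343 0.07029251 2.98289649] [1.64126103 0.36367138 1.24596122] [ 0.95105636  0.30689968  0.00289142 -0.03600029]
```

Call:
{"op": "arm_command", "data": {
  "translation": [
    [-3.5,2.0,-0.4],
    [-7.0,4.0,-0.8],
    [-10.6,5.9,-1.1],
    [-14.1,7.9,-1.5],
    [-17.6,9.9,-1.9]
  ],
  "turn": [-0.1,-0.2,-0.3,-0.4,-0.5],
  "hand": [0,0,0,0,0]
}}

```text
clock: 6.37
eef_pos: [0.4836, 0.1225, 0.246]
tool_rot: [0.844, 0.535, 0.013, -0.034]
ft_force: [1.5, -0.5, 0.5]
grip_width: 0.0607
```

```bash
python3 -c "
from plan import *
print(plan([(.5,-.367,.25,1.63),(.57,-.367,.25,1.63)]));o=get_obs();print(o['joint_pos'],o['ft_force'],o['tool_rot'])"
```

```text
[-43.43, 22.31, -3.86] -0.502
[-40.43, 28.63, -3.96] -0.502
(array([0.48362364, 0.12245463, 0.24604875]), np.float64(1.1279310896424786))
[2.06310485e-01 2.37598427e-01 1.06839466e-03 1.33434842e+00
 7.18665451e-02 2.21872409e+00] [ 1.49347096 -0.5088691   0.54188017] [ 0.84426374  0.53472244  0.01255933 -0.03365872]
```

Call:
{"op": "arm_command", "data": {
  "translation": [
    [-3.5,1.8,-0.3],
    [-7.1,3.6,-0.6],
    [-10.6,5.5,-1.0],
    [-14.2,7.3,-1.3],
    [-17.7,9.1,-1.6]
  ],
  "turn": [-0.1,-0.2,-0.3,-0.4,-0.5],
  "hand": [0,0,0,0,0]
}}

```text
clock: 6.78
eef_pos: [0.4901, -0.0778, 0.2482]
tool_rot: [0.686, 0.727, 0.02, -0.029]
ft_force: [1.6, 0.0, -0.1]
grip_width: 0.0854
```

```bash
python3 - <<'E'
from plan import *
plan([(.5,-.25,.25,1.63),(.5,-.367,.25,1.63)])
for c in("scene","top"):
    im,d=camera(c);np.savez(f"{c}2.npz",im=im,d=d)
from m import meas; meas(2)
for n,z in {"lever_post":.101,"spot":.053}.items():
    for c in("scene","top"):
        for r in spot_point(c,n)[:2]: print(n,c,np.round(r["location"]),round(r["conf"],2),unproj(c,*r["location"],z).round(3))
E
```

```text
[-17.19, -0.02, -1.38] -0.002
[-28.85, -0.7, -2.2] -0.002
top red 137 mean [0.5614 0.2651 0.0793] min [0.528 0.252 0.041] max [0.594 0.278 0.103]
   post top 24 [0.5878 0.2718 0.0989]
top yel 81 mean [ 0.5672 -0.3683  0.158 ] min [ 0.556 -0.396  0.07 ] max [ 0.597 -0.356  0.164]
   top 57 [ 0.5681 -0.3677  0.1604] [ 0.558 -0.38   0.158] [ 0.578 -0.356  0.164]
   rect ((568.0526733398438, -368.4327087402344), (21.330669403076172, 22.283096313476562), 6.799306392669678)
top ring 47 mean [0.5907 0.0993 0.0533] min [0.574 0.084 0.048] max [0.608 0.12  0.059]
   bbox centre [0.5909 0.1017 0.053 ] [180.  252.5]
top stand 491 mean [ 0.5661 -0.3631  0.0701] min [ 0.526 -0.411  0.065] max [ 0.611 -0.324  0.076]
   rect ((568.8282470703125, -367.8418884277344), (70.19172668457031, 71.39929962158203), 16.867504119873047)
top jar 224 mean [ 0.4508 -0.35    0.0848] min [ 0.431 -0.372  0.08 ] max [ 0.47  -0.329  0.091]
scene red 95 mean [0.5628 0.2682 0.0843] min [0.523 0.249 0.059] max [0.601 0.283 0.108]
   post top 27 [0.5921 0.2751 0.1011]
scene yel 38 mean [ 0.5729 -0.3661  0.1568] min [ 0.56
[... 294 characters left out ...]
.05 ] max [0.612 0.12  0.063]
   bbox centre [0.5932 0.1021 0.053 ] [238.5 361.5]
scene stand 210 mean [ 0.5776 -0.3611  0.071 ] min [ 0.529 -0.406  0.064] max [ 0.613 -0.323  0.076]
   rect ((570.2791748046875, -367.3457336425781), (76.5172348022461, 73.2973861694336), 14.56550121307373)
scene jar 102 mean [ 0.4566 -0.3473  0.0846] min [ 0.434 -0.371  0.069] max [ 0.478 -0.325  0.092]
lever_post scene [261. 406.] 0.79 [0.59  0.262 0.101]
lever_post scene [170. 261.] 0.39 [ 0.624 -0.305  0.101]
lever_post top [176. 182.] 0.83 [0.59  0.275 0.101]
lever_post top [192. 425.] 0.47 [ 0.559 -0.349  0.101]
spot scene [241. 359.] 0.94 [0.604 0.102 0.053]
spot top [178. 255.] 0.85 [0.598 0.094 0.053]
```

Lever measures about 77° from world +y, which with the roughly 3° hob yaw is about 1.39 rad: locked. The griddle shifted about 3 mm, so the ring is now at ≈(0.592, 0.1015). Next, to the probe.

```bash
python3 -c "
from plan import *
plan([(.57,-.367,.25,1.64)])"
```

```text
[-29.48, 6.39, -2.51] -0.017
```

Call:
{"op": "arm_command", "data": {
  "translation": [
    [-3.9,0.85,-0.33],
    [-7.8,1.7,-0.66],
    [-11.7,2.5,-1.0],
    [-15.6,3.4,-1.33],
    [-19.5,4.2,-1.66]
  ],
  "turn": [-0.01,-0.015,-0.015,-0.015,-0.015],
  "hand": [0,0,0,0,0]
}}

```text
clock: 7.5
eef_pos: [0.5439, -0.2682, 0.2486]
tool_rot: [0.681, 0.731, 0.02, -0.03]
ft_force: [1.1, 0.6, 0.4]
grip_width: 0.0853
```

Call:
{"op": "arm_command", "data": {
  "translation": [
    [-3.3,0.7,-0.3],
    [-6.6,1.5,-0.6],
    [-10,2.2,-0.85],
    [-10,2.2,-0.85],
    [-10,2.2,-0.85]
  ],
  "turn": [0,0,0,0,0],
  "hand": [0,0,0,0,0]
}}

```text
clock: 7.92
eef_pos: [0.5724, -0.3672, 0.2468]
tool_rot: [0.682, 0.73, 0.02, -0.032]
ft_force: [0.8, 0.7, -0.3]
grip_width: 0.0851
```

```bash
python3 - <<'E'
from plan import *
print(plan([(.57,-.367,.21,1.64),(.57,-.367,.18,1.64),(.57,-.367,.12,1.64)]))
im,d=camera("scene");t,_=camera("top")
cv2.imwrite("pics/a3.png",np.hstack([cv2.resize(im[60:220,200:320],(360,480),interpolation=cv2.INTER_CUBIC),cv2.resize(t[120:280,370:490],(360,480),interpolation=cv2.INTER_CUBIC)])[...,::-1])
E
```

```text
[-0.24, -0.18, 3.67] -0.002
[-0.46, -0.14, 6.66] -0.002
[-0.9, -0.05, 12.65] -0.002
(array([ 0.57239906, -0.36716418,  0.24676645]), np.float64(1.638156015351173))
```

View pics/a3.png

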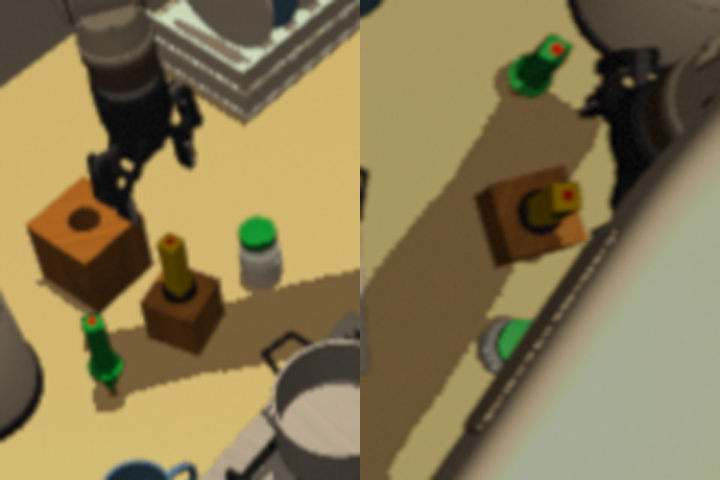

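The open fingers straddle the yellow handle from above, with the jar and green probe clear of both fingers. I'll descend and grip.

Call:
{"op": "arm_command", "data": {
  "translation": [
    [-0.2,-0.18,3.2],
    [-0.45,-0.15,6.4],
    [-0.7,-0.1,9.5],
    [-0.85,-0.05,12.0],
    [-0.9,-0.05,12.6]
  ],
  "turn": [0,0,0,0,0],
  "hand": [0,0,0,0,0]
}}

```text
clock: 8.43
eef_pos: [0.5674, -0.3634, 0.1189]
tool_rot: [0.681, 0.731, 0.019, -0.034]
ft_force: [-2.0, 0.6, -1.1]
grip_width: 0.0854
```

Call:
{"op": "arm_command", "data": {
  "translation": [
    [0,0,0],
    [0,0,0],
    [0,0,0],
    [0,0,0],
    [0,0,0]
  ],
  "turn": [0,0,0,0,0],
  "hand": [0.4,0.7,1,1,1]
}}

```text
clock: 8.85
eef_pos: [0.5704, -0.3682, 0.125]
tool_rot: [0.682, 0.73, 0.02, -0.029]
ft_force: [-0.6, 0.5, 1.5]
grip_width: 0.0255
```

Call:
{"op": "arm_command", "data": {
  "translation": [
    [0,0,0],
    [0,0,0],
    [0,0,0],
    [0,0,0],
    [0,0,0]
  ],
  "turn": [0,0,0,0,0],
  "hand": [1,1,1,1,1]
}}

```text
clock: 9.27
eef_pos: [0.5703, -0.3682, 0.125]
tool_rot: [0.682, 0.73, 0.02, -0.029]
ft_force: [-0.7, 1.2, 6.0]
grip_width: 0.0232
```

```bash
python3 -c "
from plan import *
print(plan([(.57,-.367,.15,1.64),(.57,-.367,.27,1.64)]),get_obs())"
```

```text
[0.3, -0.05, -2.49] -0.002
[1.13, -0.16, -14.46] -0.002
(array([ 0.57030661, -0.36821269,  0.12495974]), np.float64(1.6384400105581378)) {'clock': 9.2667, 'joint_pos': array([-0.59422844,  0.70630454,  0.42499696,  1.3399516 ,  0.04908156,
        0.90735084]), 'joint_vel': array([-4.76776806e-04, -1.66945913e-04,  8.50960052e-06,  5.76060390e-04,
       -7.48098321e-04, -7.70074142e-04]), 'tau': array([-1.31398248e-01, -5.30481541e+01,  2.27505076e+01,  1.99324347e-02,
       -5.32118278e-02,  2.02370679e-02]), 'eef_pos': array([ 0.57030661, -0.36821269,  0.12495974]), 'tool_rot': array([ 0.68224645,  0.73027524,  0.02029794, -0.02873753]), 'ft_force': array([-0.71162436,  1.2069026 ,  6.00037629]), 'ft_torque': array([0.18181777, 0.04048843, 0.00632618]), 'grip_width': 0.023209483967708885}
```

Call:
{"op": "arm_command", "data": {
  "translation": [
    [0.05,0,-0.7],
    [0.15,0,-2.2],
    [0.35,-0.05,-4.5],
    [0.6,-0.1,-7.5],
    [0.8,-0.1,-10.5]
  ],
  "turn": [0,0,0,0,0],
  "hand": [1,1,1,1,1]
}}

```text
clock: 9.68
eef_pos: [0.5688, -0.3667, 0.2279]
tool_rot: [0.682, 0.73, 0.019, -0.032]
ft_force: [1.1, -0.1, -1.3]
grip_width: 0.0231
```

Call:
{"op": "arm_command", "data": {
  "translation": [
    [0.15,0,-2],
    [0.3,0,-4],
    [0.3,0,-4]
  ],
  "turn": [0,0,0],
  "hand": [1,1,1]
}}

```text
clock: 9.93
eef_pos: [0.5715, -0.3679, 0.2734]
tool_rot: [0.682, 0.73, 0.02, -0.026]
ft_force: [0.1, -0.3, 0.4]
grip_width: 0.0231
```

```bash
python3 - <<'E'
from plan import *
print(plan([(.5,-.2,.27,1.64),(.592,.1015,.27,1.64)]),get_obs()['ft_force'])
im,d=camera("scene");np.savez("s4.npz",im=im,d=d);t,_=camera("top")
cv2.imwrite("pics/a4.png",np.hstack([cv2.resize(im[40:200,190:310],(360,480),interpolation=cv2.INTER_CUBIC),cv2.resize(t[120:280,370:490],(360,480),interpolation=cv2.INTER_CUBIC)])[...,::-1])
E
```

```text
[17.17, -5.98, 1.52] -0.001
[46.57, 5.26, 3.41] -0.001
(array([ 0.57147356, -0.36788956,  0.27335267]), np.float64(1.6387224504027147)) [ 0.1097948  -0.28305777  0.40009315]
```

View pics/a4.png

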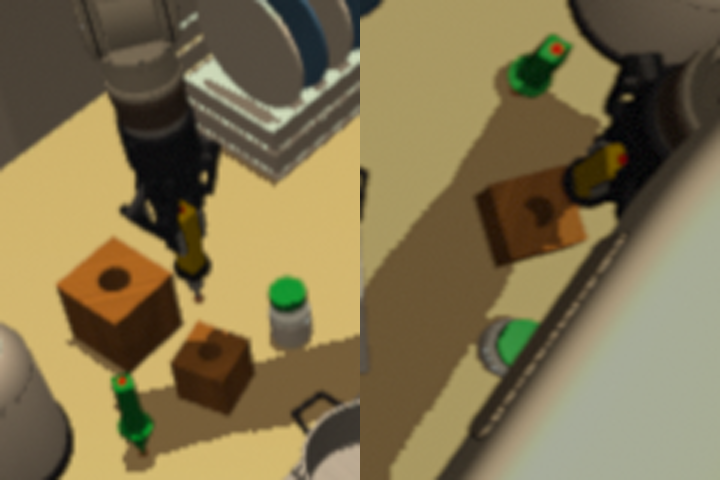

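The thermometer is held upright, clear of the small stand; jar and green probe are undisturbed. Next I carry it over the saucepan to the ring.

Call:
{"op": "arm_command", "data": {
  "translation": [
    [1.5,0.2,0.1],
    [4.3,0.5,0.3],
    [7.6,0.9,0.55],
    [11.0,1.25,0.8],
    [14.3,1.6,1.05]
  ],
  "turn": [0,0,0,0,0],
  "hand": [1,1,1,1,1]
}}

```text
clock: 10.45
eef_pos: [0.5749, -0.2212, 0.2645]
tool_rot: [0.683, 0.73, 0.019, -0.033]
ft_force: [0.1, 0.1, -1.6]
grip_width: 0.0232
```

Call:
{"op": "arm_command", "data": {
  "translation": [
    [3.3,0.37,0.25],
    [6.6,0.75,0.5],
    [10.0,1.1,0.75],
    [13.3,1.5,1.0],
    [16.6,1.9,1.2]
  ],
  "turn": [0,0,0,0,0],
  "hand": [1,1,1,1,1]
}}

```text
clock: 10.87
eef_pos: [0.5824, -0.0537, 0.2645]
tool_rot: [0.682, 0.73, 0.018, -0.032]
ft_force: [0.3, 0.6, -1.4]
grip_width: 0.0233
```

Call:
{"op": "arm_command", "data": {
  "translation": [
    [3.3,0.37,0.25],
    [6.6,0.75,0.5],
    [10.0,1.1,0.7],
    [12.5,1.4,0.9],
    [12.5,1.4,0.9]
  ],
  "turn": [0,0,0,0,0],
  "hand": [1,1,1,1,1]
}}

```text
clock: 11.28
eef_pos: [0.5878, 0.0755, 0.2642]
tool_rot: [0.68, 0.732, 0.019, -0.033]
ft_force: [-0.5, -0.6, -1.0]
grip_width: 0.023
```

```bash
python3 - <<'E'
from plan import *
print(plan([(.592,.1015,.27,1.64),(.592,.1015,.2,1.64),(.592,.1015,.18,1.64)]),get_obs()['ft_force'],get_obs()['tool_rot'])
E
```

```text
[2.6, 0.6, -0.4] 0.004
[2.08, 0.72, 6.58] 0.004
[1.93, 0.76, 8.58] 0.004
(array([0.5878236 , 0.07552321, 0.26421888]), np.float64(1.6444296751423995)) [-0.48543507 -0.56716152 -0.97389533] [ 0.6798796   0.73234716  0.01874103 -0.03286534]
```

Call:
{"op": "arm_command", "data": {
  "translation": [
    [2.5,0.6,0],
    [2.4,0.65,2.5],
    [2.2,0.7,5.0],
    [2.0,0.75,7.5],
    [2.0,0.75,7.9]
  ],
  "turn": [0,0,0,0,0],
  "hand": [1,1,1,1,1]
}}

```text
clock: 11.7
eef_pos: [0.5898, 0.0955, 0.1823]
tool_rot: [0.682, 0.73, 0.015, -0.034]
ft_force: [-0.7, -0.3, -2.9]
grip_width: 0.0235
```

```bash
python3 - <<'E'
from plan import *
print(plan([(.592,.1015,.185,1.64)]),get_obs()['ft_force'],get_obs()['tool_rot'])
im,d=camera("scene");np.savez("scene5.npz",im=im,d=d)
for n in("probe_tip","probe","spot"):
    for r in spot_point("scene",n)[:2]: print(n,np.round(r["location"],1),round(r["conf"],2))
t,dt=camera("top");np.savez("top5.npz",im=t,d=dt)
for n in("probe_tip","probe","spot"):
    for r in spot_point("top",n)[:2]: print("top",n,np.round(r["location"],1),round(r["conf"],2))
cv2.imwrite("pics/a5.png",np.hstack([cv2.resize(im[170:270,320:400],(400,500),interpolation=cv2.INTER_CUBIC),cv2.resize(t[130:230,210:290],(400,500),interpolation=cv2.INTER_CUBIC)])[...,::-1])
E
```

```text
[0.6, 0.26, -0.24] -0.003
(array([0.58975161, 0.09549515, 0.18229124]), np.float64(1.6373894555766384)) [-0.69851608 -0.28924008 -2.91400808] [ 0.68236872  0.73005309  0.0145794  -0.03439266]
probe [183.7 234.4] 0.54
probe [228.3 364. ] 0.43
spot [240.8 359.2] 0.72
top probe [145.9 426.5] 0.63
```

View pics/a5.png

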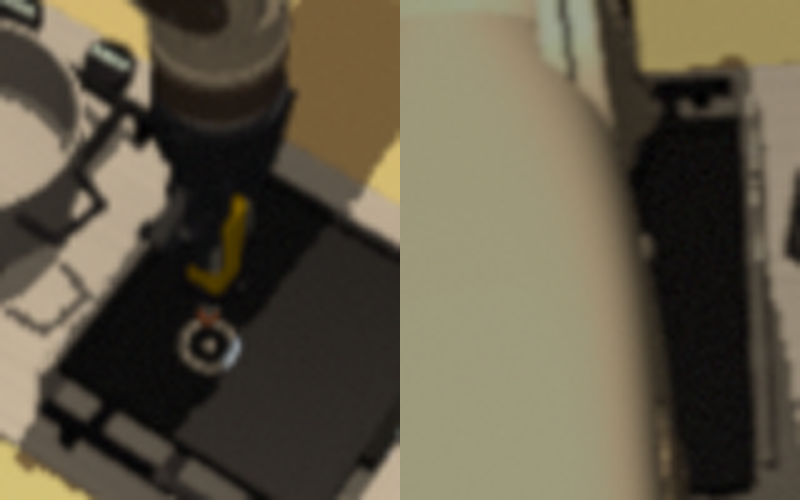

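```bash
cat > tip.py <<'E'
from plan import *
import sys
o=get_obs();im,d=camera("scene");h=cv2.cvtColor(im,cv2.COLOR_RGB2HSV).astype(int);P=cloud("scene",d)
H,S,V=h[...,0],h[...,1],h[...,2]
rr,cc=np.mgrid[:400,:640];box=(rr>205)&(rr<255)&(cc>345)&(cc<380)
cu=box&((H<12)|(H>172))&(S>70)&(V>60); ring=box&(S<50)&(V>110)&(abs(P[...,2]-.053)<.01)
dot=np.argwhere(ring); b=(dot.min(0)+dot.max(0))/2
q=np.argwhere(cu); print("cu px",len(q),q.mean(0).round(1),"rows",q.min(0),q.max(0),"3d",P[cu].mean(0).round(4),P[cu].min(0).round(3))
print("ring bbox",dot.min(0),dot.max(0),"c",b,"spot",unproj("scene",*b,.053).round(4),"3d mean",P[ring].mean(0).round(4))
print("tcp",o["eef_pos"].round(4),"ft",o["ft_force"].round(2),o["tool_rot"].round(4))
i=camera_info("scene");K=np.array(i["mtx"]);W=np.array(i["world_to_cam"])
def pix(p): c=W@np.append(p,1);c=K@c[:3];return (c[:2]/c[2])[::-1].round(1)
t=o["eef_pos"]
for off in (.055+.055,): print("expected tip px(r,c)",pix(t-[0,0,off]),pix(t-[0,0,off-.006]))
yel=box&(H>18)&(H<35)&(S>150)&(V>60);print("yellow",P[yel].mean(0).round(4),yel.sum(),P[yel].min(0).round(3),P[yel].max(0).round(3))
m=t[2]-.110
print("tip (lowest cu px) at z",unproj("scene",q[:,0].max()-1,q[:,1].mean(),m+.0).round(4))
E
python3 tip.py
```

```text
cu px 8 [233.5 359.9] rows [232 359] [235 361] 3d [0.5952 0.0947 0.0813] [0.587 0.087 0.056]
ring bbox [238 365] [242 367] c [240. 366.] spot [0.5883 0.1165 0.053 ] 3d mean [0.5896 0.1177 0.0555]
tcp [0.595  0.0964 0.1913] ft [-0.01  0.31 -1.62] [ 0.6822  0.7302  0.0209 -0.0295]
expected tip px(r,c) [233.8 360.3] [232.9 360.5]
yellow [0.5984 0.1049 0.1892] 70 [0.585 0.087 0.142] [0.607 0.11  0.264]
tip (lowest cu px) at z [0.5966 0.0958 0.0813]
```

```bash
python3 -c "
from plan import *
print(plan([(.592,.102,.1913,1.64),(.592,.102,.166,1.64)]))"
```

```text
[0.57, -0.24, 0.02] -0.002
[0.39, -0.22, 2.55] -0.002
(array([0.59481726, 0.09648855, 0.19108932]), np.float64(1.638466514667457))
```

Call:
{"op": "arm_command", "data": {
  "translation": [
    [0.5,-0.25,0.5],
    [0.5,-0.25,1.2],
    [0.4,-0.2,1.9],
    [0.4,-0.2,2.5],
    [0.4,-0.2,2.5]
  ],
  "turn": [0,0,0,0,0],
  "hand": [1,1,1,1,1]
}}

```text
clock: 12.57
eef_pos: [0.5901, 0.1021, 0.1627]
tool_rot: [0.682, 0.73, 0.018, -0.032]
ft_force: [-0.2, -0.1, -1.3]
grip_width: 0.0232
```

Call:
{"op": "arm_command", "data": {
  "translation": [
    [0,0,0],
    [0,0,0],
    [0,0,0],
    [0,0,0]
  ],
  "turn": [0,0,0,0],
  "hand": [1,1,1,1]
}}

```text
clock: 12.9
eef_pos: [0.5916, 0.1021, 0.1654]
tool_rot: [0.682, 0.73, 0.02, -0.03]
ft_force: [-0.6, 0.5, -1.5]
grip_width: 0.0232
```

```bash
python3 tip.py; python3 -c "
from plan import *
plan([(.592,.102,.157,1.64)])"
```

```text
[-0.07, 0.05, 0.83] -0.002Traceback (most recent call last):
  File "tip.py", line 7, in <module>
    dot=np.argwhere(ring); b=(dot.min(0)+dot.max(0))/2
                              ~~~~~~~^^^
    return umr_minimum(a, axis, None, out, keepdims, initial, where)
ValueError: zero-size array to reduction operation minimum which has no identity
```

Call:
{"op": "arm_command", "data": {
  "translation": [
    [0,0,0.15],
    [0,0,0.3],
    [0,0,0.45],
    [0,0,0.55],
    [0,0,0.55]
  ],
  "turn": [0,0,0,0,0],
  "hand": [1,1,1,1,1]
}}

```text
clock: 13.37
eef_pos: [0.5915, 0.1024, 0.1595]
tool_rot: [0.682, 0.73, 0.02, -0.03]
ft_force: [0.6, -1.4, 0.5]
grip_width: 0.0234
```

Call:
{"op": "arm_command", "data": {
  "translation": [
    [-0.03,0.03,0.1],
    [-0.05,0.05,0.2],
    [-0.05,0.05,0.3],
    [-0.05,0.05,0.3],
    [-0.05,0.05,0.3]
  ],
  "turn": [0,0,0,0,0],
  "hand": [1,1,1,1,1]
}}

```text
clock: 13.78
eef_pos: [0.5916, 0.1023, 0.1566]
tool_rot: [0.682, 0.73, 0.02, -0.031]
ft_force: [-0.6, 0.3, 0.5]
grip_width: 0.0233
```

```bash
python3 - <<'E'
from plan import *
im,_=camera("scene")
fs=[]
for k in range(6):
    o=get_obs();fs.append(o["ft_force"]);camera("scene")
print(np.mean(fs,0).round(2),np.std(fs,0).round(2),o["eef_pos"].round(4),o["tool_rot"].round(4),o["clock"],o["grip_width"])
cv2.imwrite("pics/a6.png",cv2.resize(im[190:260,325:405],(800,600),interpolation=cv2.INTER_CUBIC)[...,::-1])
E
```

```text
[-1.03 -0.02  1.19] [0.68 0.4  0.19] [0.5916 0.1023 0.1565] [ 0.6821  0.7303  0.0197 -0.0306] 14.0833 0.023545292801755092
```

View pics/a6.png

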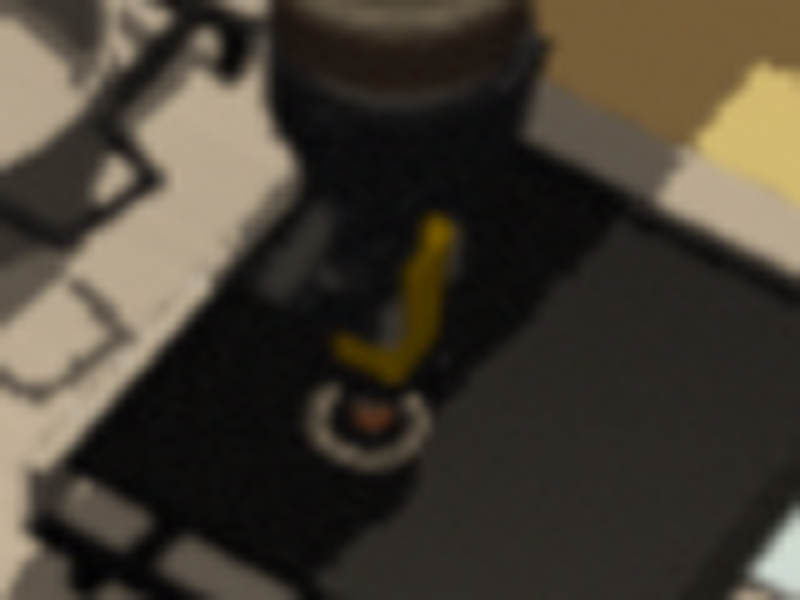

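The copper tip (372,415) sits at the centre of the white ring (370,415). The force rose from −1.5 to +1.2 N, so about 2.7 N of press, roughly halfway in. I'll hold briefly, then hand in.

Call:
{"op": "arm_command", "data": {
  "translation": [
    [0,0,0],
    [0,0,0],
    [0,0,0],
    [0,0,0],
    [0,0,0]
  ],
  "turn": [0,0,0,0,0],
  "hand": [1,1,1,1,1]
}}

```text
clock: 14.55
eef_pos: [0.5916, 0.1023, 0.1564]
tool_rot: [0.682, 0.73, 0.02, -0.031]
ft_force: [-1.0, 0.5, 0.4]
grip_width: 0.0233
```

```bash
python3 -c "
from h import *
o=get_obs();print(o['eef_pos'],o['ft_force'],o['grip_width'],o['clock']);print(job_done())"
```

```text
[0.59163399 0.10231957 0.15643588] [-0.99231387  0.4809679   0.39819165] 0.023298562762890943 14.55
the job is handed in; nothing more can be done
None
```

I locked the lever and pressed the thermometer tip into the white ring, and handed the job in at 14.6 s while still holding it there. The hand-in reports no verdict.

- **Lever:** after the swing it measured about 1.37–1.39 rad, and further pushing did not move it, so it is at the end stop. The griddle shifted about 3 mm.
- **Thermometer:** the last picture shows the copper tip at the centre of the ring, within about 1–2 mm. From the change in wrist force and the height, the tip presses with roughly 2–2.7 N and the spring is in about 5–6.5 mm. The grip width held steady at 23.3 mm.
- **Saucepan and jar:** the saucepan was never approached. The jar looked undisturbed in the picture taken after the grasp.

Some checks were weaker or disagreed:

- **Tool tilt:** an early turn ran joint 6 into its limit, which left the tool tilted about 4°. I gripped with the jaws along the tilt axis so the thermometer would stay upright. From one camera the tip appeared where it should be under the gripper, but I did not measure its angle directly.
- **Camera disagreement:** the two cameras differed by 2–5 mm in x, so I used averages.
- **Force noise:** the force reading varied by about 1 N, with the last single reading at +0.4 N against an earlier mean of +1.2 N.
- **Failed check:** one tip-measuring script failed because it did not find the ring in the picture. I checked that position by eye instead.

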